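# Sweep the biscuit offcuts into the scrap tray

### The arm

A 7-joint arm with a two-finger parallel gripper is mounted at the origin on the work surface. World frame = base frame: x ahead of the robot, y to its left, z up, the work surface at z = 0. Lengths are in m, angles in rad, forces in N, time in s.
With the tool pointing down it reaches from about 0.425 to 0.95 m from the base axis. Payload 4.7 kg.
Tool frame: the origin (TCP) lies on the front face of the gripper's body, between the roots of the fingers; the fingertips stand 73 mm ahead of it and the grasp point (between the pads) lies 54 mm ahead of it; z points along the fingers, y is the line along which they close (so a half turn about z gives the same grasp; the last joint's range is limited). The gripper opens to 85 mm and grips with 20 to 120 N. Pads are 22 mm wide; open, the fingers measure 114 mm over their backs; the gripper's body (76 mm by 85 mm) begins 54 mm behind the grasp point. The pads swing forward as they close: fully open they stand 13 mm farther back than shut.
Start: joints at [-1.187, 0.469, -0.049, 1.532, 0.024, 1.141, -0.082], TCP at [0.271, 0.618, 0.304] pointing down, gripper open.
Joint ranges: [-2.59, 2.59], [-0.33, 1.99], [-1.39, 1.29], [0.1, 2.45], [-1.04, 4.18], [0.21, 1.99], [-2.66, 2.66]. Speed limits (rad/s): [2.57, 2.57, 3.14, 3.14, 3.14, 3.14, 3.14].

### API

Orientations are given as a unit quaternion [x, y, z, w].
In Python, from station import sense, get_image, camera_info, job_done gives the robot as it stands. The module is installed in compiled form; this text tells all that it offers.
- The arm moves only by the tool play_rows, never from a script. Its argument "increments" is a list of rows, each a list of 5 numbers: the closure, from -1 (fully open) to 1 (shut), then the shift along the tool's x, y, z normalised to -1 to 1, where 1 is 100 mm, then the turn about the tool's z normalised to -1 to 1, where 1 is 0.5 rad. In form: [[grip, dx, dy, dz, yaw], ...]. A call has 1 to 20 rows; each row shifts and turns the commanded pose from where the row before left it, along the tool's axes as they then stand; what a row does not reach is not made up. A row lasts 1/8 s, in which the tool goes at most 62.5 mm and 10.7 degrees, less where a joint would pass 70% of its speed; a pose out of reach is approached as far as the arm can. A call with a number of a shift or a turn outside -1 to 1 is refused whole. A call with a gripper value outside its range is refused whole. The fingers move at their own pace and stop on an object; the grip force is fixed at half the most. Time passes only in rows, so rows that do not move let the fingers close. It gives the time, the measured TCP pose, the force, the opening and the grip force at its end, in the units of the state.
- sense(): the state, without advancing time (a new reading comes with each control period).
- get_image(name): name is "scene" or "side" or "wrist"; returns the picture (480x640x3 uint8, red, green, blue); there is no depth.
- camera_info(name): a dict with "camera_matrix" (3x3 intrinsics, pixels), "eye" and "rotation" of the camera in the world. Camera axes: x right, y down, z forward; pixel columns grow to the right and rows downward; lengths in m; the calibration is good to about 2 mm. A picture is of the moment at which its call begins: read the wrist's pose just before it. camera_info takes no time and is no camera call; for the wrist camera it gives the pose at the moment of the call.
- job_done(): hands the job in; it is judged then, once.
The state is a dict: "time": time; "joint_positions": joint angles; "joint_velocities": joint speeds; "effort": joint torques, N m; "ee_pos": TCP position; "tcp_rot": TCP orientation; "contact_force": force on the tool from outside, world axes, zero at the start; "torque": the same for the moment, N m; "finger_gap": opening from 0.0 (shut) to 1.0 (fully open); "finger_force": force on a finger pad.
Only numpy, scipy, OpenCV 4.12 (cv2) and the standard library are available. Lean on these libraries where they do the work, as an engineer would, in place of code of your own. Each camera call takes 0.05 s, during which the arm holds its last target. There are 200 camera calls.

### The job

Sweep the three striped biscuit offcuts across the green board with the closed fingers and over its edge, so that all three end up lying in the black scrap tray beside it. Only push them, do not pick them up, and leave the cupcake, the ramekin and the finished biscuits in the white tray where they are.

Things in the scene. Friction and masses are not known exactly. Their poses are not given: they have to be found in the camera images.
- board: Fixed green cutting board, 300 mm (x) by 220 mm (y) by 30 mm thick, turned up to 9 degrees. Origin: centre of its underside, on the table; top at z = 30 mm. Offcuts, cupcake and ramekin stand on it in any order, one each in five lanes along its y, 52 mm apart in x (-104 to 104 mm), within 45 mm of y = 0. A straight sweep along its y meets nothing else; nothing on it is over 50 mm high.
- scrap_tray: Fixed black open tray, empty, 320 mm (x) by 130 mm (y), 24 mm high, walls and floor 4 mm. Origin: centre of its underside, on the table. It stands along the +y or the -y side of the board (centre 178 mm from the board's, 3 mm gap, axes parallel); its rim is 6 mm below the board's top, so what is pushed over the edge drops in.
- good_tray: Fixed white open tray of the same size as the black one, along the other long side of the board; it holds the two finished biscuits. Same origin and axes.
- offcut1: Biscuit offcut, golden with three dark brown stripes, 36 x 26 x 14 mm. Loose, rigid, about 20 g, yaw random. Origin: centre of its underside. It starts lying flat on the board in a lane of its own.
- offcut2: Biscuit offcut, golden with two dark brown stripes, 30 x 30 x 14 mm. Loose, rigid, about 20 g, yaw random. Origin: centre of its underside. It starts lying flat on the board in a lane of its own.
- offcut3: L-shaped biscuit offcut with a corner broken off, golden with short brown stripes, 34 x 28 x 14 mm. Loose, rigid, about 20 g, yaw random. Origin: centre of its underside. It starts lying flat on the board in a lane of its own.
- cupcake: Small cupcake with pink topping and a red bead, 40 mm across, 48 mm high, loose, standing on the board. Origin: centre of its underside. Stays where it is.
- ramekin: Small white ramekin filled with dark chocolate, 40 mm across, 33 mm high, loose, standing on the board. Origin: centre of its underside. Stays where it is.
- biscuit_a: Finished round biscuit, 52 mm across, 13 mm high, with a dark brown top, loose in the white tray. Origin: centre of its underside.
- biscuit_b: Finished round biscuit like biscuit_a, also in the white tray.
Things that resemble listed ones, but are neither listed nor needed, are in the scene too. Of the things like the ramekin, leave any that is blue, turquoise or yellow; of the rest the smaller one is meant.

How it is judged:
By the outcome, as a careful person would: the job done as asked, in the order asked, and still so for the second after the job is handed in, with the robot touching nothing.
It also fails if it takes over 61 s, if anything falls off the work surface, if the arm or the gripper's body presses on something with over 40 N, if the wrist force passes 120 N, or if a joint passes its speed limit or range.

## Working session

There is one attempt and no reset: what is moved stays moved. The work goes in short steps, Python scripts to look and compute and a tool call to move; the robot and the scene stay as the last step left them, time stands still between calls to the robot, and variables do not carry over. Pictures are saved under pics/ and viewed, at most 10 in all, crops included, and the job is handed in when it is done.

Besides the shell and the picture viewer there is one more tool, called after "Emit:" as name(argument=value, ...), one argument or row to a line, values as JSON. play_rows: Moves the arm, as the interface text tells. Its arguments: {"type":"object","properties":{"increments":{"type":"array"}},"required":["increments"]}

```bash
mkdir -p pics; python3 - <<'E'
from station import *
import cv2,numpy as np
s=sense();print(s['time'],s['ee_pos'],s['tcp_rot'],s['finger_gap'])
for n in('scene','side'):
    im=get_image(n);cv2.imwrite(f'pics/{n}0.png',im[:,:,::-1]);c=camera_info(n);print(n,c)
E
```

```text
0.0 [0.27059768 0.6179008  0.30286253] [ 2.04907546e-01  9.78780847e-01 -9.61316711e-04 -1.63822745e-04] 0.997825560353003
scene {'camera_matrix': array([[603.07799072,   0.        , 318.20902947],
       [  0.        , 603.07799072, 238.2433849 ],
       [  0.        ,   0.        ,   1.        ]]), 'eye': array([ 0.82505547, -0.3062361 ,  0.86580665]), 'rotation': array([ 0.90093164,  0.34695555, -0.09224667, -0.24379207])}
side {'camera_matrix': array([[541.08890373,   0.        , 322.72634269],
       [  0.        , 541.08890373, 243.10427335],
       [  0.        ,   0.        ,   1.        ]]), 'eye': array([ 0.22441918, -0.3494631 ,  0.60205047]), 'rotation': array([ 0.8939416 , -0.29381028,  0.09612737, -0.32450496])}
```

View pics/scene0.png

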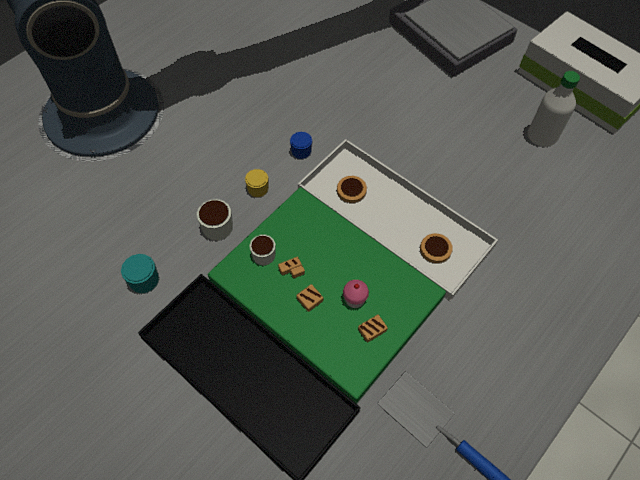

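View pics/side0.png

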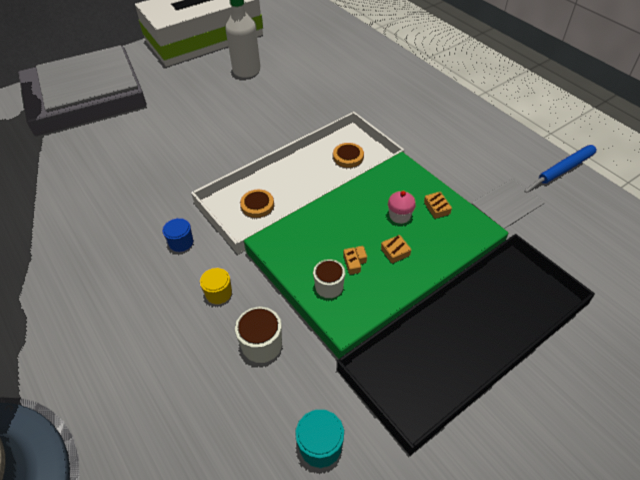

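The scene view shows the L-offcut at (291,267), the two-stripe at (310,297), the three-stripe at (372,328), the cupcake at (355,293) and the ramekin on the board at (262,249). A larger ramekin-like pot is off the board at (214,218), with blue, yellow and turquoise ones near it. The black tray is around (250,375). The side view agrees: L (355,259), two-stripe (396,248), three-stripe (438,204).

Only three things on the board could be offcuts. The finished biscuits at (351,188) and (436,247) are round and in the white tray.

```bash
cat > h.py <<'E'
import cv2,numpy as np
from scipy.spatial.transform import Rotation as R
from station import *
def cam(n):
    c=camera_info(n);return c['camera_matrix'],np.array(c['eye']),R.from_quat(c['rotation']).as_matrix()
def rays(C,px):
    K,e,r=C;px=np.atleast_2d(px).astype(float)
    d=np.c_[px,np.ones(len(px))]@np.linalg.inv(K).T@r.T
    return d/np.linalg.norm(d,axis=1)[:,None]
def plane(C,px,z):
    d=rays(C,px);return C[1]+d*((z-C[1][2])/d[:,2])[:,None]
def tri(C1,p1,C2,p2):
    d1,d2=rays(C1,p1)[0],rays(C2,p2)[0]
    t=np.linalg.lstsq(np.c_[d1,-d2],C2[1]-C1[1],rcond=None)[0]
    a,b=C1[1]+t[0]*d1,C2[1]+t[1]*d2
    return (a+b)/2,np.linalg.norm(a-b)
def blobs(m,amin=60):
    cs=cv2.findContours(m.astype(np.uint8)*255,cv2.RETR_EXTERNAL,cv2.CHAIN_APPROX_NONE)[0]
    return sorted([c for c in cs if cv2.contourArea(c)>amin],key=cv2.contourArea,reverse=True)
def hsv(im): return cv2.cvtColor(im,cv2.COLOR_RGB2HSV)
E
cat > m.py <<'E'
from h import *
S={}
for n in('scene','side'):
    im=cv2.imread(f'pics/{n}0.png')[:,:,::-1];H=hsv(im);C=cam(n)
    g=(H[...,0]>50)&(H[...,0]<75)&(H[...,1]>150)
    b=blobs(g)[0];hull=cv2.convexHull(b)
    # board region
    reg=np.zeros(g.shape,np.uint8);cv2.fillPoly(reg,[hull],1)
    q=cv2.approxPolyDP(hull,12,True)[:,0]
    print(n,'corners',q.tolist());print(plane(C,q,.03).round(4).tolist())
    non=(reg>0)&~g
    non=cv2.erode(reg,np.ones((7,7)))*non
    for c in blobs(cv2.morphologyEx(non.astype(np.uint8),cv2.MORPH_CLOSE,np.ones((5,5)))):
        m=cv2.moments(c);p=np.array([m['m10'],m['m01']])/m['m00'];rr=cv2.minAreaRect(c)
        w=plane(C,c[:,0],.037)[:,:2].astype(np.float32)
        print(p.round(1),cv2.contourArea(c),plane(C,p,.037)[0].round(4),'ext',w.min(0).round(3),w.max(0).round(3),cv2.minAreaRect(w)[1])
C1,C2=cam('scene'),cam('side')
for n,a,b in(('L',(291,267),(355,259)),('2',(310,297),(396,248)),('3',(372,328),(438,204)),('bead',(355.5,286),(402.5,195))):
    print(n,tri(C1,a,C2,b))
E
python3 m.py
```

```text
scene corners [[299, 188], [445, 291], [357, 401], [209, 280]]
[[0.411, 0.1077, 0.03], [0.7066, 0.1175, 0.03], [0.7155, -0.101, 0.03], [0.4259, -0.1115, 0.03]]
[327.8 291.7] 22501.0 [ 0.5769 -0.006   0.037 ] ext [ 0.422 -0.107] [0.711 0.108] (0.28498291969299316, 0.20915363729000092)
side corners [[402, 152], [507, 233], [339, 358], [244, 240]]
[[0.7042, 0.1153, 0.03], [0.7077, -0.0991, 0.03], [0.4065, -0.1128, 0.03], [0.4096, 0.109, 0.03]]
[337.3 271.6] 1553.0 [ 0.4771 -0.0157  0.037 ] ext [ 0.436 -0.046] [0.531 0.013] (0.09919927269220352, 0.05276624485850334)
[400.9 206.4] 714.5 [0.6197 0.0224 0.037 ] ext [ 0.592 -0.005] [0.648 0.05 ] (0.06576750427484512, 0.03995152562856674)
[395.5 248.5] 542.0 [ 0.5627 -0.0317  0.037 ] ext [ 0.543 -0.051] [ 0.583 -0.011] (0.038872767239809036, 0.03721205145120621)
[437.4 204.4] 482.5 [ 0.6637 -0.0061  0.037 ] ext [ 0.643 -0.029] [0.686 0.018] (0.04729275405406952, 0.03385895863175392)
L (array([ 0.50744146, -0.01374112,  0.03858233]), np.float64(0.0007781325653315893))
2 (array([ 0.56322743, -0.03134659,  0.03780825]), np.float64(0.001036410035477292))
3 (array([ 0.66391078, -0.00681482,  0.0383798 ]), np.float64(4.6396213891355597e-05))
bead (array([0.61122758, 0.01486692, 0.07169221]), np.float64(0.0009237637900640334))
```

Triangulated heights (38 mm, mid-biscuit on a 30 mm board) and x positions 0.507, 0.563, 0.611 and 0.664 match the 52 mm lanes of a board centred at about (0.56, 0.00) with yaw about 1.7°. The black tray is on the -y side. Next I close the fingers, square up the tool and move above the L's lane.

Emit:
play_rows(
  increments=[
    [1, 0, 0, 0, -0.22],
    [1, 0, 0, 0, -0.22],
    [1, 0, 0, 0, -0.22],
    [1, 0, 0, 0, -0.22],
    [1, -0.18, -0.47, 0.05, 0],
    [1, -0.18, -0.47, 0.05, 0],
    [1, -0.18, -0.47, 0.05, 0],
    [1, -0.18, -0.47, 0.05, 0],
    [1, -0.18, -0.47, 0.05, 0],
    [1, -0.18, -0.47, 0.05, 0],
    [1, -0.18, -0.47, 0.05, 0],
    [1, -0.18, -0.47, 0.05, 0],
    [1, -0.18, -0.47, 0.05, 0],
    [1, -0.18, -0.47, 0.05, 0],
    [1, -0.18, -0.47, 0.05, 0],
    [1, -0.18, -0.47, 0.05, 0],
    [1, 0, 0, 0, 0],
    [1, 0, 0, 0, 0],
  ],
)

```text
time: 2.35
ee_pos: [0.5017, 0.0609, 0.2436]
tcp_rot: [-0.014, 1.0, 0.0, -0.0]
contact_force: [-0.1, 1.3, 1.1]
finger_gap: -0.0
finger_force: 0.0
```

```bash
python3 - <<'E'
from h import *
s=sense();print(s['time'],s['ee_pos'],R.from_quat(s['tcp_rot']).as_matrix().round(3).tolist(),s['finger_gap'])
C=cam('wrist');im=get_image('wrist');cv2.imwrite('pics/w1.png',im[:,:,::-1]);np.savez('w1.npz',K=C[0],e=C[1],r=C[2])
print(C)
E
```

```text
2.35 [0.50166276 0.06087234 0.24359762] [[-1.0, -0.027, -0.001], [-0.027, 1.0, 0.0], [0.001, 0.0, -1.0]] -0.00023944247451734445
(array([[397.45082961,   0.        , 329.01249361],
       [  0.        , 397.45082961, 243.05248983],
       [  0.        ,   0.        ,   1.        ]]), array([0.42248155, 0.05777187, 0.31402489]), array([[-2.79435296e-02,  9.52321727e-01,  3.03813244e-01],
       [ 9.99609171e-01,  2.63736307e-02,  9.27025699e-03],
       [ 8.15608822e-04,  3.03953549e-01, -9.52686504e-01]]))
```

View pics/w1.png

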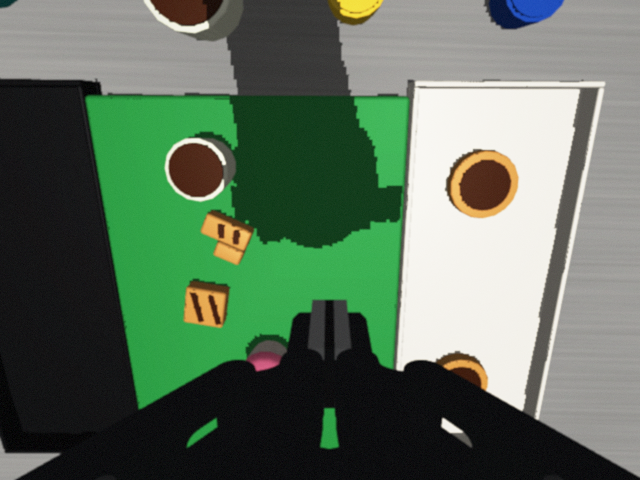

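The wrist view shows the ramekin at (198,168), the L at (228,237), the two-stripe at (206,305), part of the cupcake at (265,358), the black tray to the left and the finished biscuits in the white tray to the right. This confirms the choice, so I measure from this second viewpoint.

```bash
python3 - <<'E'
from h import *
f=np.load('w1.npz');C=(f['K'],f['e'],f['r']);im=cv2.imread('pics/w1.png')[:,:,::-1];H=hsv(im)
print('edge -y near/far',plane(C,[(88,97),(137,400)],.03).round(4).tolist(),'+y',plane(C,[(409,97),(398,350)],.03).round(4).tolist())
m=(H[...,0]>8)&(H[...,0]<25)&(H[...,1]>90)&(H[...,2]>60)
m[:,:120]=0;m[:,400:]=0;m[:200]=0
m=cv2.morphologyEx(m.astype(np.uint8),cv2.MORPH_CLOSE,np.ones((7,7)))
C2=cam('scene');C3=cam('side')
for c,a,b in zip(sorted([c for c in blobs(m,200)],key=lambda c:c[:,0,1].min()),((291,267),(310,297)),((355,259),(396,248))):
    M=cv2.moments(c);p=(M['m10']/M['m00'],M['m01']/M['m00']);w=plane(C,c[:,0],.044)
    print(np.round(p,1),cv2.contourArea(c),plane(C,p,.04)[0].round(4),'ext',w.min(0).round(3),w.max(0).round(3),'tri',tri(C,p,C2,a),tri(C,p,C3,b))
E
```

```text
edge -y near/far [[0.4147, -0.104, 0.03], [0.6589, -0.1002, 0.03]] +y [[0.4087, 0.1113, 0.03], [0.6036, 0.1197, 0.03]]
[227.1 235.6] 1551.0 [ 0.5063 -0.013   0.04  ] ext [ 0.487 -0.03   0.044] [0.526 0.006 0.044] tri (array([ 0.50699681, -0.01331716,  0.03813241]), np.float64(0.0003577207411759662)) (array([ 0.50742245, -0.01367495,  0.03774498]), np.float64(0.0008354636881264116))
[205.5 303.8] 1589.5 [ 0.561  -0.0321  0.04  ] ext [ 0.541 -0.048  0.044] [ 0.578 -0.013  0.044] tri (array([ 0.56255188, -0.03182891,  0.03828537]), np.float64(0.0021403383674202694)) (array([ 0.56208495, -0.03257547,  0.03882961]), np.float64(0.0009151505124460929))
```

Emit:
play_rows(
  increments=[
    [1, -0.04, 0, 0.3, 0],
    [1, 0, 0, 0.4, 0],
    [1, 0, 0, 0.4, 0],
    [1, 0, 0, 0.25, 0],
    [1, 0, 0, 0, 0],
    [1, 0, -0.2, 0, 0],
    [1, 0, -0.2, 0, 0],
    [1, 0, -0.15, 0, 0],
    [1, 0, -0.15, 0, 0],
    [1, 0, -0.15, 0, 0],
    [1, 0, -0.15, 0, 0],
    [1, 0, 0, 0, 0],
  ],
)

```text
time: 3.9
ee_pos: [0.5097, -0.0404, 0.1101]
tcp_rot: [-0.013, 1.0, -0.0, 0.001]
contact_force: [-0.8, -0.4, 6.6]
finger_gap: 0.001
finger_force: 3.5
```

```bash
python3 - <<'E'
from h import *
im=get_image('scene');cv2.imwrite('pics/s1.png',cv2.resize(im[200:420,130:450,::-1],None,fx=2,fy=2))
E
```

```text
(no output)
```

View pics/s1.png

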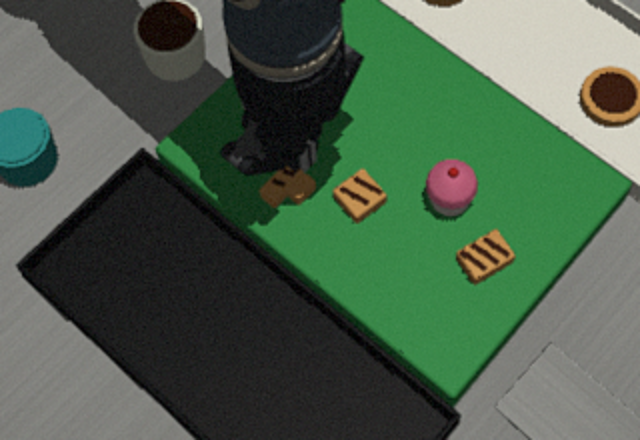

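The crop shows the L ahead of the fingertips at (287,187), with the two-stripe and the cupcake untouched and the ramekin hidden behind the gripper. The wrist reads 6.6 N upward, so I raise the tool 2 mm and finish the sweep.

Emit:
play_rows(
  increments=[
    [1, 0, 0, -0.02, 0],
    [1, 0, 0, 0, 0],
  ],
)

```text
time: 4.2
ee_pos: [0.5086, -0.0395, 0.111]
tcp_rot: [-0.014, 1.0, 0.0, -0.0]
contact_force: [-0.4, 0.1, 0.1]
finger_gap: -0.004
finger_force: 0.0
```

```bash
cat > o.py <<'E'
from h import *
s=sense();print(s['time'],s['ee_pos'].round(4),s['contact_force'].round(1))
for n in('scene','side'):
    im=get_image(n);C=cam(n);H=hsv(im)
    m=(H[...,0]>8)&(H[...,0]<25)&(H[...,1]>90)&(H[...,2]>40)
    m=cv2.morphologyEx(m.astype(np.uint8),cv2.MORPH_CLOSE,np.ones((5,5)))
    for c in blobs(m,50):
        M=cv2.moments(c);p=(M['m10']/M['m00'],M['m01']/M['m00']);w=plane(C,p,.038)[0]
        if .38<w[0]<.75 and -.3<w[1]<.25: print(n,np.round(p,1),cv2.contourArea(c),w.round(3)[:2],'z.012:',plane(C,p,.012)[0].round(3)[:2])
E
python3 o.py
```

```text
4.2 [ 0.5086 -0.0395  0.111 ] [-0.4  0.1  0.1]
scene [435.6 247.9] 708.0 [0.652 0.164] z.012: [0.647 0.179]
scene [351.2 188.8] 601.0 [0.481 0.161] z.012: [0.47  0.176]
scene [372.2 327.9] 417.5 [ 0.664 -0.006] z.012: [0.659 0.003]
scene [309.4 297.4] 379.0 [ 0.563 -0.032] z.012: [ 0.555 -0.023]
scene [273.3 292.7] 343.5 [ 0.517 -0.063] z.012: [ 0.508 -0.055]
side [256.8 203.1] 719.0 [0.457 0.152] z.012: [0.468 0.175]
side [383.9 280.6] 459.5 [ 0.516 -0.063] z.012: [ 0.529 -0.05 ]
side [437.3 204.7] 431.0 [ 0.662 -0.007] z.012: [0.683 0.009]
side [336.9 154.8] 103.5 [0.613 0.165] z.012: [0.63  0.189]
```

Emit:
play_rows(
  increments=[
    [1, 0, 0.1, 0, 0],
    [1, -0.08, 0, 0, 0],
    [1, 0, -0.12, 0, 0],
    [1, 0, -0.12, 0, 0],
    [1, 0, -0.12, 0, 0],
    [1, 0, -0.12, 0, 0],
    [1, 0, -0.12, 0, 0],
    [1, 0, -0.12, 0, 0],
    [1, 0, -0.12, 0, 0],
    [1, 0, -0.12, 0, 0],
    [1, 0, -0.1, 0, 0],
    [1, 0, 0, 0, 0],
  ],
)

```text
time: 5.8
ee_pos: [0.5193, -0.1362, 0.1109]
tcp_rot: [-0.013, 1.0, -0.0, 0.0]
contact_force: [0.9, -0.2, 0.0]
finger_gap: -0.0
finger_force: 0.0
```

```bash
python3 o.py
```

```text
5.8 [ 0.5193 -0.1362  0.1109] [ 0.9 -0.2  0. ]
scene [435.6 247.8] 705.0 [0.652 0.164] z.012: [0.647 0.179]
scene [351.2 188.8] 599.0 [0.48  0.161] z.012: [0.47  0.176]
scene [372.3 327.8] 419.5 [ 0.664 -0.006] z.012: [0.659 0.003]
scene [309.4 297.5] 382.0 [ 0.563 -0.032] z.012: [ 0.555 -0.023]
scene [233.2 345. ] 366.5 [ 0.532 -0.161] z.012: [ 0.523 -0.156]
scene [263.  244.7] 198.0 [ 0.447 -0.014] z.012: [ 0.435 -0.005]
side [256.8 203.1] 719.5 [0.457 0.151] z.012: [0.468 0.175]
side [434.7 339.6] 621.0 [ 0.508 -0.164] z.012: [ 0.522 -0.155]
side [347.9 154.8] 583.5 [0.626 0.155] z.012: [0.645 0.178]
side [328.7 271.2] 396.0 [ 0.468 -0.009] z.012: [0.479 0.007]
side [388.8 247.7] 167.0 [ 0.556 -0.026] z.012: [ 0.571 -0.011]
```

The L lies in the tray, with both views agreeing at z = 12 mm: (0.522, -0.156). Next is the two-stripe.

Emit:
play_rows(
  increments=[
    [1, 0, 0, -0.45, 0],
    [1, 0, 0, -0.45, 0],
    [1, -0.115, 0.41, 0, 0],
    [1, -0.115, 0.41, 0, 0],
    [1, -0.115, 0.41, 0, 0],
    [1, -0.115, 0.42, 0, 0],
    [1, 0, 0, 0, 0],
    [1, 0, 0, 0.4, 0],
    [1, 0, 0, 0.4, 0],
    [1, 0, 0, 0.1, 0],
    [1, 0, 0, 0, 0],
    [1, 0, -0.15, 0, 0],
    [1, 0, -0.12, 0, 0],
    [1, 0, -0.12, 0, 0],
    [1, 0, -0.12, 0, 0],
    [1, 0, -0.12, 0, 0],
    [1, 0, -0.12, 0, 0],
    [1, 0, 0, 0, 0],
  ],
)

```text
time: 8.15
ee_pos: [0.5628, -0.0455, 0.1108]
tcp_rot: [-0.013, 1.0, -0.0, -0.0]
contact_force: [0.8, 0.0, -0.5]
finger_gap: 0.001
finger_force: 0.0
```

```bash
python3 o.py
```

```text
8.15 [ 0.5628 -0.0455  0.1108] [ 0.8  0.  -0.5]
scene [435.6 247.8] 706.5 [0.652 0.164] z.012: [0.647 0.179]
scene [372.2 327.9] 418.0 [ 0.664 -0.006] z.012: [0.659 0.003]
scene [233.3 344.1] 401.5 [ 0.531 -0.16 ] z.012: [ 0.522 -0.155]
scene [294.4 317.6] 323.0 [ 0.569 -0.071] z.012: [ 0.56  -0.063]
scene [356.3 190.6] 323.0 [0.489 0.164] z.012: [0.479 0.179]
side [256.8 203.1] 719.5 [0.457 0.151] z.012: [0.468 0.175]
side [434.7 339.4] 639.0 [ 0.509 -0.164] z.012: [ 0.522 -0.155]
side [347.9 154.8] 583.5 [0.626 0.155] z.012: [0.645 0.178]
side [415.6 265.3] 513.0 [ 0.564 -0.069] z.012: [ 0.58  -0.056]
side [444.  206.9] 143.5 [ 0.667 -0.016] z.012: [ 0.687 -0.001]
side [322.9 265.5] 66.5 [0.468 0.003] z.012: [0.479 0.019]
```

Emit:
play_rows(
  increments=[
    [1, -0.03, -0.1, 0, 0],
    [1, 0, -0.12, 0, 0],
    [1, 0, -0.12, 0, 0],
    [1, 0, -0.12, 0, 0],
    [1, 0, -0.12, 0, 0],
    [1, 0, -0.12, 0, 0],
    [1, 0, -0.12, 0, 0],
    [1, 0, -0.08, 0, 0],
    [1, 0, 0, 0, 0],
  ],
)

```text
time: 9.38
ee_pos: [0.5682, -0.1347, 0.1108]
tcp_rot: [-0.013, 1.0, -0.0, -0.0]
contact_force: [-0.7, 0.6, 0.3]
finger_gap: -0.004
finger_force: 0.0
```

```bash
python3 o.py
```

```text
9.375 [ 0.5682 -0.1347  0.1108] [-0.7  0.6  0.3]
scene [435.6 247.8] 706.0 [0.652 0.164] z.012: [0.647 0.179]
scene [351.1 188.8] 601.0 [0.48  0.161] z.012: [0.47  0.176]
scene [372.2 327.9] 422.0 [ 0.664 -0.006] z.012: [0.659 0.003]
scene [276.7 348.4] 147.5 [ 0.582 -0.123] z.012: [ 0.575 -0.117]
side [256.8 203.1] 719.0 [0.457 0.152] z.012: [0.468 0.175]
side [434.6 339.6] 620.5 [ 0.508 -0.164] z.012: [ 0.522 -0.155]
side [347.9 154.8] 582.5 [0.626 0.155] z.012: [0.645 0.178]
side [328.7 271.2] 396.5 [ 0.468 -0.009] z.012: [0.479 0.007]
side [434.5 203.3] 311.0 [ 0.661 -0.003] z.012: [0.681 0.013]
side [438.2 300.8] 273.5 [ 0.55  -0.127] z.012: [ 0.565 -0.117]
```

Emit:
play_rows(
  increments=[
    [1, 0, 0, -0.45, 0],
    [1, 0, 0, -0.45, 0],
    [1, -0.2, 0.36, 0, 0],
    [1, -0.2, 0.36, 0, 0],
    [1, -0.2, 0.37, 0, 0],
    [1, -0.2, 0.37, 0, 0],
    [1, -0.2, 0.37, 0, 0],
    [1, 0, 0, 0, 0],
  ],
)

```text
time: 10.48
ee_pos: [0.6638, 0.058, 0.2005]
tcp_rot: [-0.018, 1.0, 0.002, 0.0]
contact_force: [-0.7, 0.5, -0.5]
finger_gap: -0.0
finger_force: 0.0
```

```bash
python3 o.py; python3 - <<'E'
from h import *
a=get_image('scene')[230:430,130:430];b=get_image('side')[200:400,300:600]
cv2.imwrite('pics/c2.png',cv2.resize(np.hstack([a,b])[:,:,::-1],(800,267)))
E
```

```text
10.475 [0.6638 0.058  0.2005] [-0.7  0.5 -0.5]
scene [351.2 188.8] 599.0 [0.48  0.161] z.012: [0.47  0.176]
scene [372.2 327.8] 426.0 [ 0.664 -0.006] z.012: [0.659 0.003]
scene [233.2 344.2] 404.5 [ 0.531 -0.16 ] z.012: [ 0.522 -0.155]
scene [439.  252.2] 396.0 [0.661 0.162] z.012: [0.656 0.176]
scene [272.7 344.9] 285.0 [ 0.574 -0.123] z.012: [ 0.566 -0.117]
scene [259.2 248.4] 110.5 [ 0.447 -0.023] z.012: [ 0.435 -0.014]
side [256.8 203.1] 721.5 [0.457 0.152] z.012: [0.468 0.175]
side [434.8 339.3] 632.0 [ 0.509 -0.164] z.012: [ 0.522 -0.155]
side [347.9 154.8] 583.5 [0.626 0.155] z.012: [0.645 0.178]
side [442.7 296.7] 468.5 [ 0.558 -0.126] z.012: [ 0.574 -0.116]
side [437.2 204.8] 429.5 [ 0.662 -0.007] z.012: [0.682 0.009]
side [333.  274.4] 173.0 [ 0.469 -0.017] z.012: [ 0.481 -0.001]
```

View pics/c2.png

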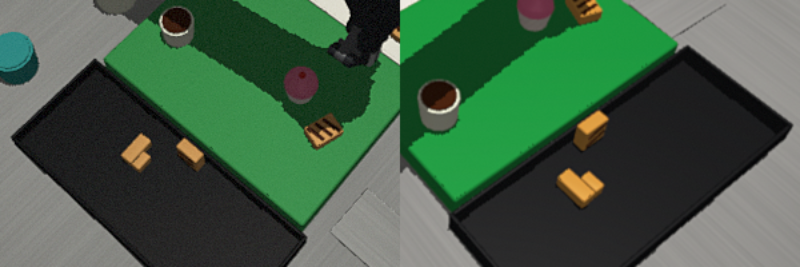

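The crops show the L flat in the tray at (137,152) in the left crop. The two-stripe stands on edge against the near tray wall at (190,155), so I'll tip it over later. I sweep the three-stripe first.

Emit:
play_rows(
  increments=[
    [1, 0, 0, 0.4, 0],
    [1, 0, 0, 0.4, 0],
    [1, 0, 0, 0.1, 0],
    [1, 0, 0, 0, 0],
    [1, 0, -0.15, 0, 0],
    [1, 0, -0.12, 0, 0],
    [1, 0, -0.12, 0, 0],
    [1, 0, -0.12, 0, 0],
    [1, 0, -0.12, 0, 0],
    [1, 0, -0.12, 0, 0],
    [1, 0, -0.12, 0, 0],
    [1, 0, -0.12, 0, 0],
    [1, 0, 0, 0, 0],
  ],
)

```text
time: 12.3
ee_pos: [0.6659, -0.0491, 0.1108]
tcp_rot: [-0.012, 1.0, -0.0, -0.0]
contact_force: [0.6, -0.4, 0.5]
finger_gap: 0.0
finger_force: 0.0
```

```bash
python3 o.py
```

```text
12.3 [ 0.6659 -0.0491  0.1108] [ 0.6 -0.4  0.5]
scene [437.8 248.8] 577.5 [0.656 0.165] z.012: [0.651 0.18 ]
scene [233.3 344.2] 399.5 [ 0.531 -0.16 ] z.012: [ 0.522 -0.155]
scene [345.4 367.8] 314.0 [ 0.674 -0.078] z.012: [ 0.669 -0.071]
scene [272.7 344.9] 288.0 [ 0.574 -0.123] z.012: [ 0.567 -0.117]
scene [266.3 241.6] 80.5 [ 0.447 -0.006] z.012: [0.435 0.003]
side [256.8 203.1] 719.5 [0.457 0.151] z.012: [0.468 0.175]
side [434.7 339.3] 639.0 [ 0.509 -0.164] z.012: [ 0.522 -0.155]
side [347.9 154.8] 583.5 [0.626 0.155] z.012: [0.645 0.178]
side [475.6 232. ] 484.0 [ 0.668 -0.076] z.012: [ 0.689 -0.063]
side [442.5 296.9] 475.0 [ 0.558 -0.126] z.012: [ 0.573 -0.116]
side [324.7 266.9] 149.5 [ 0.468 -0.   ] z.012: [0.479 0.016]
```

Emit:
play_rows(
  increments=[
    [1, 0, 0.08, 0, 0],
    [1, -0.04, 0, 0, 0],
    [1, 0, -0.12, 0, 0],
    [1, 0, -0.15, 0, 0],
    [1, 0, -0.2, 0, 0],
    [1, 0, -0.25, 0, 0],
    [1, 0, -0.25, 0, 0],
    [1, 0, 0, 0, 0],
    [1, 0, 0, -0.4, 0],
    [1, 0, 0.3, -0.4, 0],
    [1, 0, 0.4, 0, 0],
    [1, 0, 0.4, 0, 0],
    [1, 0, 0, 0, 0],
  ],
)

```text
time: 14.02
ee_pos: [0.6693, -0.0224, 0.1908]
tcp_rot: [-0.016, 1.0, 0.001, -0.0]
contact_force: [-0.4, -0.5, -1.2]
finger_gap: 0.001
finger_force: 0.0
```

```bash
python3 o.py; python3 - <<'E'
from h import *
a=get_image('scene')[230:430,130:430];b=get_image('side')[200:400,300:600]
cv2.imwrite('pics/c3.png',cv2.resize(np.hstack([a,b])[:,:,::-1],(800,267)))
E
```

```text
14.025 [ 0.6693 -0.0224  0.1908] [-0.4 -0.5 -1.2]
scene [436.1 247.9] 679.5 [0.653 0.165] z.012: [0.648 0.18 ]
scene [233.2 344.1] 397.5 [ 0.531 -0.16 ] z.012: [ 0.522 -0.155]
scene [272.7 344.9] 286.5 [ 0.574 -0.123] z.012: [ 0.566 -0.117]
scene [316.4 399.4] 258.0 [ 0.674 -0.139] z.012: [ 0.669 -0.133]
side [256.8 203.1] 719.5 [0.457 0.151] z.012: [0.468 0.175]
side [434.7 339.3] 631.5 [ 0.509 -0.164] z.012: [ 0.522 -0.155]
side [347.9 154.8] 581.5 [0.626 0.155] z.012: [0.645 0.178]
side [442.7 296.7] 468.5 [ 0.558 -0.126] z.012: [ 0.574 -0.116]
side [508.2 266. ] 436.0 [ 0.659 -0.142] z.012: [ 0.679 -0.132]
```

View pics/c3.png

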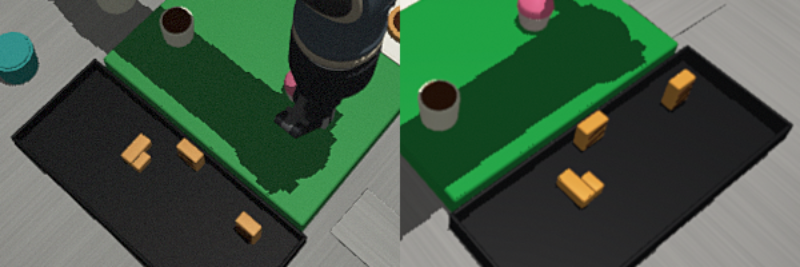

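The crops show both the two-stripe (190,155) and the three-stripe (248,227) standing on edge in the tray. I look from above to see the gap behind each so I can tip them over.

Emit:
play_rows(
  increments=[
    [1, 0, -0.2, -0.15, 0],
    [1, 0, -0.2, -0.15, 0],
    [1, 0, -0.2, -0.15, 0],
    [1, 0, -0.1, -0.1, 0],
    [1, 0, 0, 0, 0],
    [1, 0, 0, 0, 0],
  ],
)

```text
time: 14.98
ee_pos: [0.6711, -0.0949, 0.2454]
tcp_rot: [-0.014, 1.0, 0.001, -0.0]
contact_force: [-0.7, 0.8, -0.2]
finger_gap: 0.002
finger_force: 0.0
```

```bash
python3 - <<'E'
from h import *
s=sense();print(s['ee_pos'])
C=cam('wrist');im=get_image('wrist');np.savez('w2.npz',K=C[0],e=C[1],r=C[2])
cv2.imwrite('pics/w2f.png',im[:,:,::-1])
uv=lambda P:(C[0]@C[2].T@(np.array(P)-C[1]))
x0=int(uv((.6,-.12,.02))[0]/uv((.6,-.12,.02))[2])
print(x0);x0=max(0,min(x0-160,320))
np.save('x0.npy',x0)
cv2.imwrite('pics/w2.png',cv2.resize(cv2.convertScaleAbs(im[20:320,x0:x0+320,::-1],alpha=1.5),None,fx=2,fy=2))
E
```

```text
[ 0.67109001 -0.09489456  0.24536248]
297
```

View pics/w2.png

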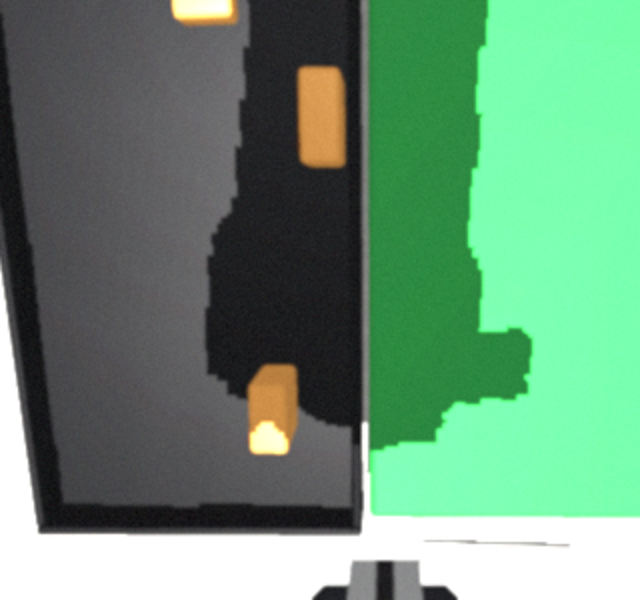

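The top view (enlarged crop) shows the two-stripe on edge from (298,67) to (346,167), with a narrow gap to the wall at x≈360. The three-stripe stands on end around (272,410), well clear of the wall. I convert these to positions.

```bash
python3 - <<'E'
from h import *
f=np.load('w2.npz');C=(f['K'],f['e'],f['r']);x0=int(np.load('x0.npy'))
g=lambda p,z:plane(C,np.array(p)/2+[x0,20],z).round(4).tolist()
print('two top',g([(298,67),(346,67),(346,167),(298,167)],.034))
print('three top z.04',g([(249,385),(297,366),(297,430),(250,453),(288,453)],.04))
print('wall rim inner/outer',g([(350,120),(361,120),(352,420),(362,420)],.024),'board',g([(369,120),(370,420)],.03))
E
```

```text
two top [[0.5541, -0.1266, 0.034], [0.5536, -0.1111, 0.034], [0.5841, -0.1107, 0.034], [0.5846, -0.1267, 0.034]]
three top z.04 [[0.6584, -0.1438, 0.04], [0.6511, -0.1267, 0.04], [0.6746, -0.1268, 0.04], [0.6839, -0.144, 0.04], [0.6835, -0.1301, 0.04]]
wall rim inner/outer [[0.5687, -0.11, 0.024], [0.5686, -0.1062, 0.024], [0.6748, -0.1075, 0.024], [0.6747, -0.1037, 0.024]] board [[0.569, -0.1034, 0.03], [0.6729, -0.1006, 0.03]]
```

The two-stripe is flush with the wall, with its top at about z = 34 mm. The three-stripe is on end, 20 mm clear of the wall. I tip the three-stripe first, pushing near its top.

Emit:
play_rows(
  increments=[
    [1, 0, -0.22, 0, 0],
    [1, 0, 0, 0.4, 0],
    [1, 0, 0, 0.4, 0],
    [1, 0, 0, 0.4, 0],
    [1, 0, 0, 0.18, 0],
    [1, 0, 0, 0, 0],
    [1, 0, -0.08, 0, 0],
    [1, 0, -0.08, 0, 0],
    [1, 0, -0.08, 0, 0],
    [1, 0, -0.08, 0, 0],
    [1, 0, -0.08, 0, 0],
    [1, 0, 0, 0, 0],
  ],
)

```text
time: 16.52
ee_pos: [0.6728, -0.1593, 0.1078]
tcp_rot: [-0.013, 1.0, -0.0, -0.0]
contact_force: [0.4, -0.3, 0.6]
finger_gap: -0.002
finger_force: 0.0
```

```bash
python3 o.py|grep -v '0.1[567]'
```

```text
side [442.6 296.6] 463.0 [ 0.558 -0.126] z.012: [ 0.574 -0.115]
side [328.8 271.2] 397.5 [ 0.468 -0.009] z.012: [0.479 0.007]
```

Emit:
play_rows(
  increments=[
    [1, 0, 0, -0.3, 0],
    [1, 0, 0, -0.3, 0],
    [1, 0.26, 0.22, 0, 0],
    [1, 0.26, 0.22, 0, 0],
    [1, 0.26, 0.22, 0, 0],
    [1, 0.26, 0.21, 0, 0],
    [1, 0, 0, 0.3, 0],
    [1, 0, 0, 0.26, 0],
    [1, 0, 0, 0, 0],
    [1, 0, 0, 0, 0],
  ],
)

```text
time: 17.88
ee_pos: [0.5673, -0.0737, 0.1127]
tcp_rot: [-0.014, 1.0, 0.0, 0.001]
contact_force: [-0.2, 0.3, -0.5]
finger_gap: 0.003
finger_force: 0.0
```

```bash
python3 o.py
```

```text
17.875 [ 0.5673 -0.0737  0.1127] [-0.2  0.3 -0.5]
scene [435.6 247.8] 706.0 [0.652 0.164] z.012: [0.647 0.179]
scene [351.1 188.8] 600.0 [0.48  0.161] z.012: [0.47  0.176]
scene [303.9 416. ] 520.0 [ 0.676 -0.167] z.012: [ 0.672 -0.162]
scene [233.3 344.2] 402.5 [ 0.531 -0.16 ] z.012: [ 0.522 -0.155]
scene [272.8 345.3] 274.0 [ 0.575 -0.123] z.012: [ 0.567 -0.117]
side [256.8 203.1] 719.5 [0.457 0.151] z.012: [0.468 0.175]
side [434.6 339.3] 642.5 [ 0.509 -0.164] z.012: [ 0.522 -0.155]
side [521.3 283.7] 642.5 [ 0.651 -0.171] z.012: [ 0.671 -0.162]
side [347.9 154.8] 582.5 [0.626 0.155] z.012: [0.645 0.178]
side [442.6 297.1] 463.5 [ 0.558 -0.126] z.012: [ 0.573 -0.116]
side [328.7 271.2] 396.0 [ 0.468 -0.009] z.012: [0.479 0.007]
```

The three-stripe now lies flat: both views agree at z = 12 mm, (0.672, -0.162). Next I probe the board gently for its exact height.

Emit:
play_rows(
  increments=[
    [1, 0, 0, 0.04, 0],
    [1, 0, 0, 0, 0],
    [1, 0, 0, 0, 0],
  ],
)

```text
time: 18.35
ee_pos: [0.5667, -0.0739, 0.108]
tcp_rot: [-0.014, 1.0, 0.0, 0.0]
contact_force: [0.9, -0.9, 0.3]
finger_gap: 0.002
finger_force: 0.0
```

Emit:
play_rows(
  increments=[
    [1, 0, 0, 0.02, 0],
    [1, 0, 0, 0, 0],
    [1, 0, 0, 0, 0],
  ],
)

```text
time: 18.73
ee_pos: [0.5667, -0.0738, 0.1058]
tcp_rot: [-0.014, 1.0, 0.0, -0.0]
contact_force: [0.5, -0.3, -0.2]
finger_gap: -0.002
finger_force: 0.0
```

Emit:
play_rows(
  increments=[
    [1, 0, 0, 0.01, 0],
    [1, 0, 0, 0, 0],
    [1, 0, 0, 0, 0],
  ],
)

```text
time: 19.1
ee_pos: [0.5667, -0.0739, 0.1049]
tcp_rot: [-0.014, 1.0, 0.0, -0.0]
contact_force: [-0.8, -0.3, -0.5]
finger_gap: 0.002
finger_force: 0.0
```

Emit:
play_rows(
  increments=[
    [1, 0, 0, 0.01, 0],
    [1, 0, 0, 0, 0],
    [1, 0, -0.15, 0, 0],
    [1, 0, -0.08, 0, 0],
    [1, 0, -0.06, 0, 0],
    [1, 0, -0.06, 0, 0],
    [1, 0, -0.06, 0, 0],
    [1, 0, -0.06, 0, 0],
    [1, 0, -0.06, 0, 0],
    [1, 0, 0, 0, 0],
  ],
)

```text
time: 20.35
ee_pos: [0.5681, -0.1275, 0.1039]
tcp_rot: [-0.013, 1.0, -0.0, 0.0]
contact_force: [0.4, -0.0, 0.5]
finger_gap: -0.002
finger_force: 0.0
```

```bash
python3 o.py | grep -- '-0.1'
```

```text
20.35 [ 0.5681 -0.1275  0.1039] [ 0.4 -0.   0.5]
scene [303.9 416. ] 515.5 [ 0.676 -0.167] z.012: [ 0.672 -0.162]
scene [263.3 360.6] 334.0 [ 0.581 -0.148] z.012: [ 0.573 -0.143]
scene [229.2 340. ] 96.5 [ 0.522 -0.16 ] z.012: [ 0.513 -0.155]
side [434.6 339.6] 620.5 [ 0.508 -0.164] z.012: [ 0.522 -0.155]
side [522.  283.8] 609.5 [ 0.652 -0.171] z.012: [ 0.672 -0.163]
side [454.3 313.1] 596.5 [ 0.553 -0.152] z.012: [ 0.568 -0.142]
```

It tipped over. I retract upward and look.

Emit:
play_rows(
  increments=[
    [1, 0, 0, -0.4, 0],
    [1, 0, 0, -0.4, 0],
    [1, 0, 0.3, -0.4, 0],
    [1, 0, 0.4, -0.4, 0],
    [1, 0, 0.4, -0.2, 0],
    [1, 0, 0.4, 0, 0],
    [1, 0, 0, 0, 0],
    [1, 0, 0, 0, 0],
  ],
)

```text
time: 21.45
ee_pos: [0.5639, 0.0227, 0.2837]
tcp_rot: [-0.014, 1.0, -0.0, -0.0]
contact_force: [-0.6, 0.4, 0.1]
finger_gap: -0.005
finger_force: 0.0
```

```bash
python3 o.py | grep -- '-0.1'; python3 - <<'E'
from h import *
a=get_image('scene')[130:450,130:510];b=get_image('side')[100:420,190:570]
cv2.imwrite('pics/c4.png',np.hstack([a,b])[:,:,::-1])
E
```

```text
scene [303.9 416. ] 516.5 [ 0.676 -0.167] z.012: [ 0.672 -0.162]
scene [262.5 357.9] 452.5 [ 0.577 -0.146] z.012: [ 0.569 -0.141]
scene [233.3 344.2] 399.5 [ 0.531 -0.16 ] z.012: [ 0.522 -0.155]
side [454.3 312. ] 639.0 [ 0.554 -0.15 ] z.012: [ 0.569 -0.141]
side [521.4 283.6] 636.5 [ 0.651 -0.171] z.012: [ 0.671 -0.162]
side [434.8 339.3] 631.0 [ 0.509 -0.164] z.012: [ 0.522 -0.155]
```

View pics/c4.png

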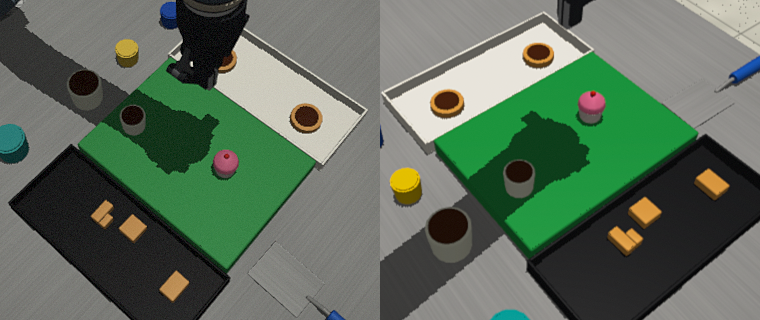

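The crops show all three offcuts flat in the black tray at (103,213), (132,228) and (174,287) in the left one. The cupcake (226,163), the ramekin (133,119) and both finished biscuits are still in place, and the arm is clear.

```bash
python3 -c "
from station import *
print(job_done())"
```

```text
the job is handed in; nothing more can be done
None
```

I swept all three striped offcuts over the edge and they lie flat in the black scrap tray; the cupcake, ramekin and finished biscuits are where they were, and the job was handed in at about 21.5 s.

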